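# Spice counter: ready the sample vials and hold the dispenser gate open

### The job

The shopkeeper is about to take a sample at the green dispenser's chute: first press the open red-capped vial fully shut, then flick the yellow-capped vial wide open so that its cap stands upright or leans back, leaving the green one shut. Then take the black handle, pull the dispenser's spring-loaded gate out until its white pointer is level with the red mark, and keep it there: finish while still holding the handle with the gate at the mark, because it springs shut if let go. Leave the red mark where it is and do not disturb the jars and other things on the counter.

Things in the scene. Friction and masses are not known exactly. Their poses are not given: they have to be found in the camera images.
- cap_red (a joint): hinged red cap of a clear glass flip-cap vial (28 mm across) fixed in the rack and unable to lift out or turn; stands open at the start and must be shut. Value in rad: 0 = fully shut (level), growing as the front edge swings up and over; stop at 2.0 (115 degrees, leaning back). The hinge is stiff: the cap stays at whatever angle it is left (about 0.02 N m to move it), no spring, no snap
- vial_red_hinge (a point): fixed point in the middle of the red cap's hinge line, 75 mm above the table when upright, 18 mm behind the vial's centre line. Its y axis runs along the hinge line and along the row of vials; its -x axis points, level, to the vial's front (roughly towards the robot), which is where the tab of the shut cap points
- cap_red_tab (a point): centre of the red cap's thumb tab, a bar 10 mm wide (along the hinge line), 8 mm thick and about 24 mm clear of the round cap (32 mm across, 8 mm thick). The tab's centre is 46 mm from the hinge line and 3 mm above it when shut (78 mm above the table; nothing below it above 48 mm); its tip is 58 mm from the hinge line. Site turns with the cap: -x points from the hinge to the tab's tip, z out of the cap's top
- cap_yellow (a joint): hinged yellow cap of a clear glass flip-cap vial (28 mm across) fixed in the rack and unable to lift out or turn; shut at the start, to be opened. Value in rad: 0 = fully shut (level), growing as the front edge swings up and over; stop at 2.0 (115 degrees, leaning back). The hinge is stiff: the cap stays at whatever angle it is left (about 0.02 N m to move it), no spring, no snap
- vial_yellow_hinge (a point): fixed point in the middle of the yellow cap's hinge line, 75 mm above the table when upright, 18 mm behind the vial's centre line. Its y axis runs along the hinge line and along the row of vials; its -x axis points, level, to the vial's front (roughly towards the robot), which is where the tab of the shut cap points
- cap_yellow_tab (a point): centre of the yellow cap's thumb tab, a bar 10 mm wide (along the hinge line), 8 mm thick and about 24 mm clear of the round cap (32 mm across, 8 mm thick). The tab's centre is 46 mm from the hinge line and 3 mm above it when shut (78 mm above the table; nothing below it above 48 mm); its tip is 58 mm from the hinge line. Site turns with the cap: -x points from the hinge to the tab's tip, z out of the cap's top
- cap_green (a joint): hinged green cap of a clear glass flip-cap vial (28 mm across) fixed in the rack and unable to lift out or turn; shut, to be left shut. Value in rad: 0 = fully shut (level), growing as the front edge swings up and over; stop at 2.0 (115 degrees, leaning back). The hinge is stiff: the cap stays at whatever angle it is left (about 0.02 N m to move it), no spring, no snap
- vial_green_hinge (a point): fixed point in the middle of the green cap's hinge line, 75 mm above the table when upright, 18 mm behind the vial's centre line. Its y axis runs along the hinge line and along the row of vials; its -x axis points, level, to the vial's front (roughly towards the robot), which is where the tab of the shut cap points
- cap_green_tab (a point): centre of the green cap's thumb tab, a bar 10 mm wide (along the hinge line), 8 mm thick and about 24 mm clear of the round cap (32 mm across, 8 mm thick). The tab's centre is 46 mm from the hinge line and 3 mm above it when shut (78 mm above the table; nothing below it above 48 mm); its tip is 58 mm from the hinge line. Site turns with the cap: -x points from the hinge to the tab's tip, z out of the cap's top
- rack: fixed wooden rack 216 mm long (its y), 60 mm deep (its x), 48 mm high, holding the three vials upright 70 mm apart in any colour order; origin at its underside's centre
- gate (a joint): spring-return gate of the green dispenser: a flat steel tongue sliding level out of the dispenser's front. Value in m: 0 = closed (start), growing to 0.09 as it is pulled out; the spring pulls it back with about 4 N at 0 and 11 N at 0.06, and closes it whenever it is let go
- gate_handle (a point): upright black round handle on the outer end of the gate, 18 mm diameter (26 mm brass foot, bottom 3 mm only), 56 mm high, moving with the gate. Origin at its centre, 56 mm above the table; top at 84 mm, steel tongue below at 28 mm. Its -x axis is the direction, level, in which the gate pulls out (away from the dispenser's body). 130 mm of free room behind it to the dispenser's body when closed
- gate_pointer (a point): tip of the white pointer on the gate's edge, 30 mm above the table, moving with the gate; 60 mm behind the handle's axis and 40 mm to one side
- mark (a point): the red mark: a small red clip on the rail beside the gate, 30 mm above the table, stuck fast where it is (start position varies). Its -x axis is the pull-out direction. The gate is at the mark when the white pointer is level with it along that direction (pointer has 0 offset along the mark's x; the two stay 12 mm apart sideways)
- dispenser: fixed green dispenser 160 x 120 x 192 mm with a lid knob on top, on a steel base 400 x 110 x 12 mm with two 26 mm high rails; origin on the table straight under the handle of the closed gate; its -x axis is the pull-out direction, its body begins 130 mm along +x
- jar_amber: bystander, leave alone: amber glass jar, 64 mm across, 110 mm high; origin at its underside
- jar_green: bystander, leave alone: green glass jar, 60 mm across, 100 mm high; origin at its underside
- tin: bystander, leave alone: red tin, 66 mm across, 100 mm high; origin at its underside
- mortar: bystander, leave alone: marble bowl, 100 mm across, 65 mm high; origin at its underside
- scoop: bystander, leave alone: long spoon lying on the table, 170 mm
- mill: bystander, leave alone: wooden pepper mill, 54 mm across, 145 mm high; origin at its underside
- box_card: bystander, leave alone: cardboard box 50 x 70 x 45 mm; origin at its underside

How it is judged (in metres and radians):
On the way, in this order (a step that is already met when the one before it is completed fails the run):
1. the red cap is pressed shut (value of joint cap_red below 0.1 rad), for 0.2 s.
2. the yellow cap is open (value of joint cap_red below 0.1 rad and value of joint cap_yellow above 1.2 rad), for 0.2 s.
3. the gripper holds the gate at the red mark (x of gate_pointer in the frame of mark between -0.005 and 0.005 m and contact force between the fingers and gate above 1.5 N), for 0.5 s.
At the end, for the whole second after the job is handed in: The gripper's fingers still hold the gate's handle (over 1.5 N of contact), with the white pointer within 5 mm of the red mark along the slide; red and green caps shut (below 0.1 rad), yellow cap open (above 1.2 rad) (all of step 2 and all of step 3 and value of joint cap_green below 0.1 rad); the arm keeps its last pose, push and grip.
It fails at once if a bystander is moved more than 30 mm (distance of any of jar_amber, jar_green, tin, mortar, scoop, mill, box_card from where it was at the start of the episode above 0.03 m).
It fails at once if an upright bystander is tipped over (angle between any of jar_amber, jar_green, tin, mortar, mill, box_card's own z axis and vertical above 0.5 rad).
It fails at once if the green cap is opened (value of joint cap_green above 0.4 rad).
It fails at once if the red mark is shifted (distance of mark from where it was at the start of the episode above 0.005 m).
It also fails if it takes over 58 s, if anything falls off the work surface, if the arm or the gripper's body presses on something with over 40 N, if the wrist force passes 120 N, or if a joint passes its speed limit or range.

### The arm

A 7-joint arm with a two-finger parallel gripper is mounted at the origin on the work surface. World frame = base frame: x ahead of the robot, y to its left, z up, the work surface at z = 0. Lengths are in m, angles in degrees, forces in N, time in s.
With the tool pointing down it reaches from about 0.35 to 0.775 m from the base axis. Payload 3.1 kg.
Tool frame: the origin (TCP) lies on the centre line of the jaws, within the pads' length; the fingertips stand 17 mm ahead of it and the grasp point (between the pads) lies 2 mm behind it (robot.tip_reach is the distance from the TCP to the fingertips, in m); z points along the fingers, y is the direction in which the jaws open and shut (so a half turn about z gives the same grasp; the last joint's range is limited). The gripper opens to 85 mm and grips with 20 to 120 N. Pads are 22 mm wide; open, the fingers measure 114 mm over their backs; the gripper's body (76 mm by 85 mm) begins 54 mm behind the grasp point. The pads swing forward as they close: fully open they stand 13 mm farther back than shut.
Start: joints at [-2.389, 17.813, 0.802, 86.603, -0.252, 75.585, -1.558], TCP at [0.55, 0, 0.248] pointing down, gripper open.
Joint ranges: [-154.91, 154.91], [-16.99, 109.72], [-72.82, 74.43], [7.12, 147.25], [-82.49, 262.49], [11.32, 116.49], [-174.64, 174.64]. Speed limits (degrees/s): [159.86, 159.86, 180, 180, 180, 180, 180].

### API

Orientations are given as [roll, pitch, yaw] about the fixed x, y, z axes, in that order (R = Rz(yaw) Ry(pitch) Rx(roll)).
In Python, from station import robot, fingers, vision, workorder, recognise gives the robot as it stands. Calls block until the motion is done:
- robot.move_to(position, orientation): joint-space move of the TCP to a pose.
- robot.line_to(position, orientation=None, velocity=0.15, f_stop=None): straight line of the TCP; orientation=None keeps the orientation; velocity is the mean speed in m/s. With f_stop (N) it stops when the force on the tool has changed by that much, and returns True; else False.
- robot.move_j(angles): joint-space move.
- fingers.gripper_to(opening, force=None): opening from 0.0 (shut) to 1.0 (fully open); force is the grip in N (None keeps the last); returns when the fingers have stopped.
- robot.pause(seconds).
- robot.inverse_kinematics(position, orientation): joint angles nearest the present ones, or None.
- vision.grab_frame(name): name is "scene" or "side" or "wrist"; returns the picture (384x512x3 uint8, red, green, blue); there is no depth.
- vision.calibration(name): a dict with "mtx" (3x3 intrinsics, pixels), "extrinsics" (4x4, takes a point from world to camera coordinates); the wrist camera has in their place "T_tool_cam" (4x4, takes a point from camera to tool coordinates, whose origin is the TCP and whose axes are the flange's). Camera axes: x right, y up, looking along -z (the intrinsics and any distortion apply to the point x, -y, -z); pixel columns grow to the right and rows downward; lengths in m; the calibration is good to about 2 mm. A picture is of the moment at which its call begins: read the wrist's pose just before it. calibration takes no time and is no camera call.
A pose or a line that the arm cannot do raises robot.PlanningError and nothing moves.
- workorder.close_job(): hands the job in, once; it reports no verdict.
Trained networks look in the newest picture that a camera, given by its name, has taken for a name from the list of things; names that differ only in an ending like _2 or _b are one class to them, and where a whole thing is asked for, a point or a joint stands for the part that bears it (a point fixed in the world has none). Each returns a list of dicts, best first, with "p" (0 to 1); they miss things now and then, are a little off and sometimes report something else, mostly with a low value. They report only what shows in the picture. A call takes as long as a camera call.
- recognise(label, camera): "rect" ([centre column, centre row, width, height] in pixels, round what is visible of it).
Readings, each from a call of its own:
- robot.current_time_s(): time.
- robot.current_joint_positions(): joint angles.
- robot.current_dq(): joint speeds.
- robot.current_joint_torque(): joint torques, N m.
- robot.current_tool_pos(): TCP position.
- robot.current_eef_rot(): TCP orientation.
- robot.current_contact_force(): force on the tool from outside, world axes, zero at the start.
- robot.current_torque(): the same for the moment, N m.
- robot.current_finger_gap(): opening from 0.0 (shut) to 1.0 (fully open).
Only numpy, scipy, OpenCV 4.12 (cv2) and the standard library are available. Lean on these libraries where they do the work, as an engineer would, in place of code of your own. Each camera call takes 0.05 s, during which the arm holds its last target.

## Working session

There is one attempt and no reset: what is moved stays moved. The work goes in short steps, each a Python script; the robot and the scene stay as the last script left them, time stands still between calls to the robot, and variables do not carry over. Pictures are saved under pics/ and viewed, and the job is handed in when it is done.

```bash
mkdir -p pics; ls; cat > h.py <<'E'
import numpy as np, cv2
from station import robot, fingers, vision, workorder, recognise
def snap(cam,fn):
    im=vision.grab_frame(cam); cv2.imwrite('pics/'+fn,cv2.cvtColor(im,cv2.COLOR_RGB2BGR)); return im
def proj(cam,P):
    c=vision.calibration(cam); K=np.array(c['mtx']);T=np.array(c['extrinsics'])
    p=T[:3,:3]@np.array(P,float)+T[:3,3]; p=np.array([p[0],-p[1],-p[2]]); q=K@p; return q[:2]/q[2]
def ray(cam,uv):
    c=vision.calibration(cam); K=np.array(c['mtx']);T=np.array(c['extrinsics'])
    d=np.linalg.inv(K)@np.array([uv[0],uv[1],1.]); d=np.array([d[0],-d[1],-d[2]])
    R=T[:3,:3]; o=-R.T@T[:3,3]; return o,R.T@d
def onz(cam,uv,z):
    o,d=ray(cam,uv); return o+d*(z-o[2])/d[2]
def tri(obs):
    A=np.zeros((3,3));b=np.zeros(3)
    for cam,uv in obs:
        o,d=ray(cam,uv);d/=np.linalg.norm(d);M=np.eye(3)-np.outer(d,d);A+=M;b+=M@o
    return np.linalg.solve(A,b)
E
python3 - <<'E'
from h import *
for c in ['scene','side']:
    snap(c,c+'0.png'); k=vision.calibration(c); print(c,[x for x in k],np.round(k['mtx'],1).tolist(),np.round(ray(c,(256,192)),2).tolist())
    for n in ['cap_red','cap_yellow','cap_green','cap_red_tab','cap_yellow_tab','cap_green_tab','rack','gate_handle','gate_pointer','mark','dispenser']:
        print(n,[(np.round(r['rect']).tolist(),round(r['p'],2)) for r in recognise(n,c)[:2]])
print(robot.current_time_s())
E
```

```text
pics
scene ['mtx', 'extrinsics'] [[438.2, 0.0, 256.4], [0.0, 438.2, 197.9], [0.0, 0.0, 1.0]] [[1.29, -0.21, 1.07], [-0.57, 0.28, -0.77]]
cap_red [([253.0, 181.0, 9.0, 6.0], 0.51)]
cap_yellow [([293.0, 167.0, 7.0, 14.0], 0.26)]
cap_green [([228.0, 277.0, 30.0, 36.0], 0.45)]
cap_red_tab [([150.0, 227.0, 30.0, 46.0], 0.63), ([251.0, 180.0, 8.0, 12.0], 0.56)]
cap_yellow_tab []
cap_green_tab [([292.0, 164.0, 9.0, 12.0], 0.54)]
rack [([271.0, 185.0, 67.0, 38.0], 0.95)]
gate_handle [([148.0, 231.0, 31.0, 50.0], 0.76), ([252.0, 179.0, 5.0, 7.0], 0.69)]
gate_pointer [([148.0, 229.0, 40.0, 46.0], 0.8), ([274.0, 173.0, 12.0, 14.0], 0.64)]
mark [([327.0, 134.0, 34.0, 25.0], 0.71)]
dispenser [([134.0, 207.0, 100.0, 159.0], 0.97), ([253.0, 179.0, 7.0, 9.0], 0.16)]
side ['mtx', 'extrinsics'] [[491.3, 0.0, 260.8], [0.0, 491.3, 192.3], [0.0, 0.0, 1.0]] [[-0.2, 0.88, 0.77], [0.62, -0.58, -0.54]]
cap_red [([227.0, 229.0, 15.0, 13.0], 0.59), ([264.0, 194.0, 13.0, 22.0], 0.56)]
cap_yellow [([255.0, 218.0, 16.0, 10.0], 0.62), ([160.0, 267.0, 38.0, 38.0], 0.35)]
cap_green [([228.0, 230.0, 18.0, 16.0], 0.7)]
cap_red_tab [([338.0, 164.0, 38.0, 34.0], 0.75), ([265.0, 196.0, 11.0, 21.0], 0.68)]
cap_yellow_tab [([339.0, 167.0, 36.0, 32.0], 0.62), ([251.0, 220.0, 16.0, 14.0], 0.43)]
cap_green_tab [([253.0, 156.0, 17.0, 37.0], 0.71), ([228.0, 232.0, 19.0, 14.0], 0.57)]
rack [([249.0, 238.0, 84.0, 53.0], 0.59)]
gate_handle [([339.0, 165.0, 38.0, 31.0], 0.73), ([249.0, 237.0, 84.0, 53.0], 0.72)]
gate_pointer [([341.0, 168.0, 34.0, 32.0], 0.62), ([197.0, 303.0, 49.0, 44.0], 0.38)]
mark [([272.0, 207.0, 17.0, 54.0], 0.66)]
dispenser [([369.0, 174.0, 154.0, 94.0], 0.97)]
1.2
```

```bash
python3 - <<'E'
import cv2
for c in ['scene','side']:
    i=cv2.imread(f'pics/{c}0.png'); cv2.imwrite(f'pics/{c}0b.png',cv2.resize(i,(800,600),interpolation=cv2.INTER_CUBIC))
E
```

```text
(no output)
```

View pics/scene0b.png

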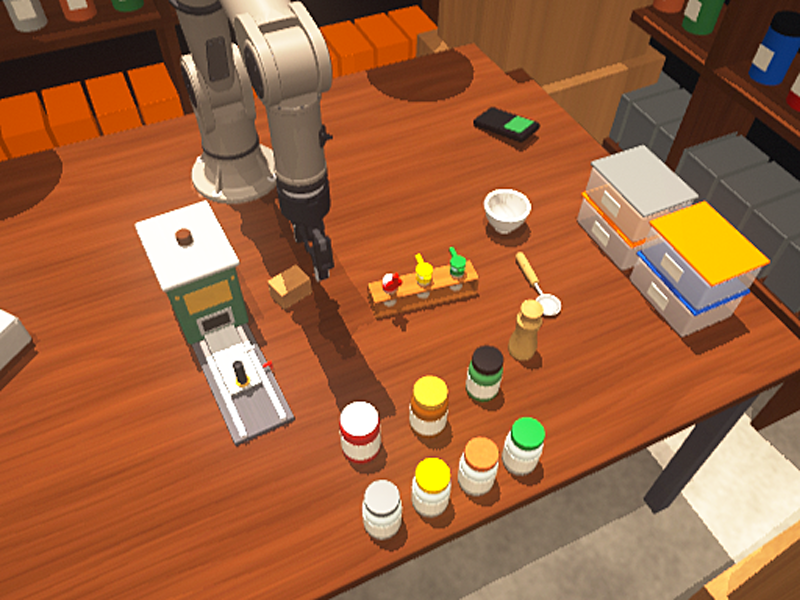

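View pics/side0b.png

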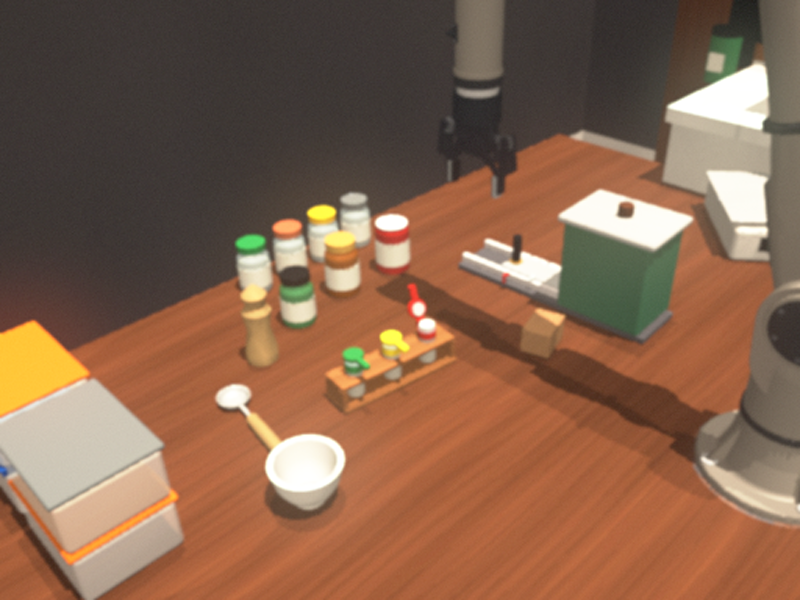

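The rack is in the middle, with green, yellow and red from +y to −y. The red cap stands open and leans back. The dispenser is at −y and its handle pulls away from the robot. I'll zoom in to get accurate pixels.

```bash
python3 - <<'E'
import cv2
def crop(c,x0,y0,w,h,s,fn):
    i=cv2.imread(f'pics/{c}0.png')[y0:y0+h,x0:x0+w]; i=cv2.resize(i,None,fx=s,fy=s,interpolation=cv2.INTER_CUBIC)
    for k in range(0,w,10): cv2.putText(i,str(x0+k),(k*s,8),0,.3,(255,255,255),1); cv2.line(i,(k*s,8),(k*s,14),(255,255,255),1)
    for k in range(0,h,10): cv2.putText(i,str(y0+k),(0,k*s+4),0,.3,(255,255,255),1)
    cv2.imwrite('pics/'+fn,i)
crop('scene',230,150,90,60,8,'c1.png')
crop('side',200,175,100,75,8,'c2.png')
crop('scene',120,190,80,70,8,'c3.png')
crop('side',285,140,90,60,8,'c4.png')
E
```

```text
(no output)
```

View pics/c1.png

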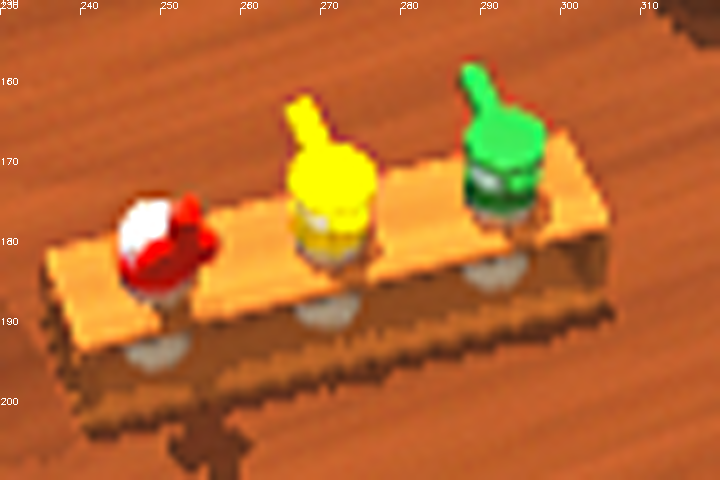

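View pics/c2.png

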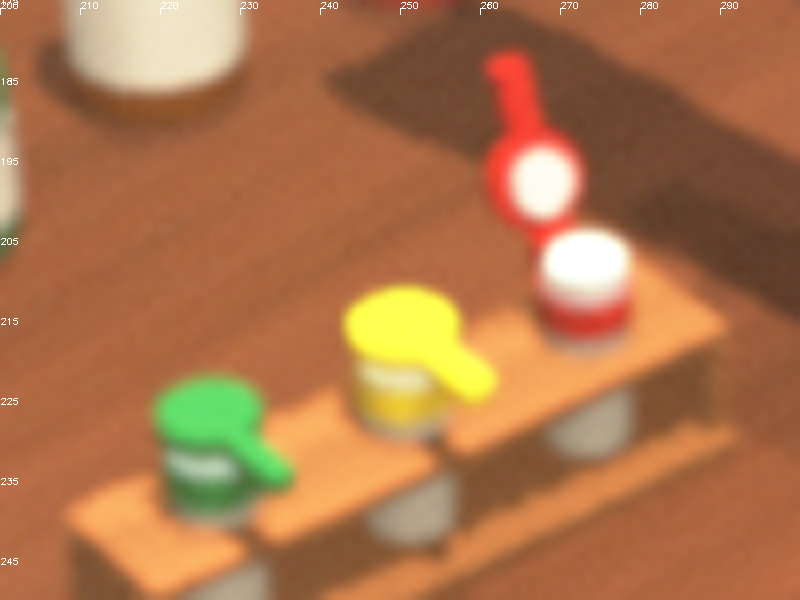

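View pics/c3.png

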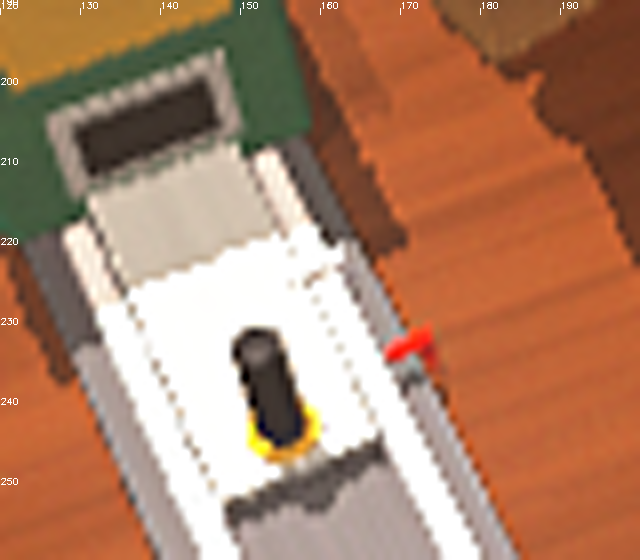

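View pics/c4.png

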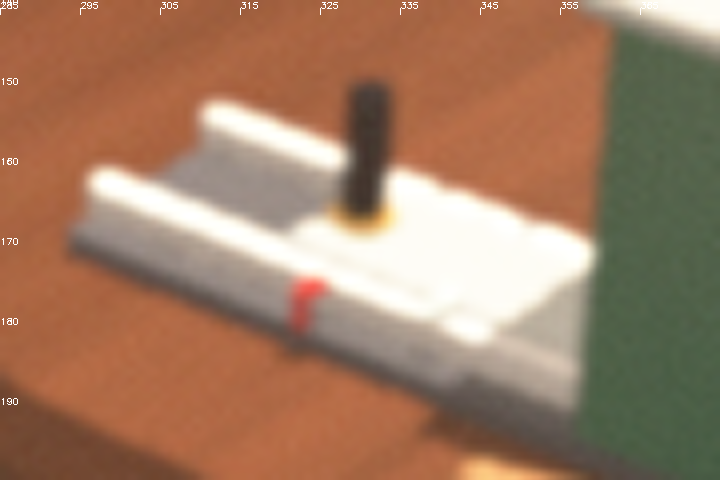

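```bash
python3 - <<'E'
from h import *
o={'yc':((270.5,172.2),(250,215.5),.082),'gc':((292.6,167),(226,226),.082),
'ytab':((266.8,162.3),(259.5,222.8),.081),'gtab':((288.3,158.8),(234.3,234),.081),
'rneck':((249,177),(272.5,207.5),.073),'rtip':((252.5,176),(262.5,182),.12),
'htop':((151.8,232),(330.8,150.5),.084),'hfoot':((154.5,244.5),(330,166.5),.030),
'mark':((169.5,232.5),(322.5,176),.032),
'rackcorners_top_nl':((235.5,181),None,.048),'rtop_nr':((300.5,167),None,.048),'rtop_fl':((239.5,193.5),None,.048),'rtop_fr':((305.5,178.5),None,.048)}
for k,(a,b,z) in o.items():
    print(k,np.round(onz('scene',a,z),4),end=' ')
    if b: print(np.round(onz('side',b,z),4),'tri',np.round(tri([('scene',a),('side',b)]),4),end='')
    print()
E
```

```text
yc [0.5187 0.2259 0.082 ] [0.5159 0.2302 0.082 ] tri [0.5177 0.2274 0.0799]
gc [0.5279 0.2968 0.082 ] [0.5258 0.2984 0.082 ] tri [0.527  0.2974 0.0809]
ytab [0.4767 0.2343 0.081 ] [0.479  0.2343 0.081 ] tri [0.4779 0.2345 0.0818]
gtab [0.4912 0.3016 0.081 ] [0.4898 0.3047 0.081 ] tri [0.4907 0.3029 0.0797]
rneck [0.502  0.1623 0.073 ] [0.5097 0.1589 0.073 ] tri [0.5056 0.1616 0.0766]
rtip [0.54   0.1555 0.12  ] [0.5595 0.1434 0.12  ] tri [0.5481 0.1528 0.1292]
htop [ 0.5797 -0.1619  0.084 ] [ 0.5821 -0.1627  0.084 ] tri [ 0.5809 -0.1616  0.085 ]
hfoot [ 0.5841 -0.1649  0.03  ] [ 0.5814 -0.1625  0.03  ] tri [ 0.5831 -0.1648  0.0284]
mark [ 0.5647 -0.1147  0.032 ] [ 0.56   -0.1009  0.032 ] tri [ 0.5643 -0.1118  0.0271]
rackcorners_top_nl [0.4796 0.1271 0.048 ] 
rtop_nr [0.5119 0.3369 0.048 ] 
rtop_fl [0.5298 0.1181 0.048 ] 
rtop_fr [0.5605 0.3276 0.048 ]
```

```bash
python3 - <<'E'
from h import *
print(robot.tip_reach, robot.current_eef_rot(), robot.current_tool_pos(), robot.current_time_s())
print(np.round(vision.calibration('wrist')['T_tool_cam'],3).tolist(), np.round(vision.calibration('wrist')['mtx'],1).tolist())
for n,uv,z in [('box',(185,183),.045),('tin',(231,262),.1),('amber',(275,250),.11),('grn',(312,230),.1),('mill',(340,198),.145),('knob',(118,151),.2)]:
    print(n,np.round(onz('scene',uv,z),3))
for uv in [(151.7,281.6),(187.5,265.6)]: print(np.round(onz('scene',uv,0.012),4))
# IK checks: row yaw
def R2e(R): 
    from scipy.spatial.transform import Rotation as S
    return S.from_matrix(R).as_euler('xyz',degrees=True)
f=np.array([np.cos(np.radians(-8)),np.sin(np.radians(-8)),0]) # rack x
for el in [25,30,35,40,45,50]:
    e=np.radians(el); zt=f*np.cos(e)-np.array([0,0,np.sin(e)])
    yt=np.array([-f[1],f[0],0])
    for s in (1,-1):
        R=np.array([np.cross(s*yt,zt),s*yt,zt]).T
        tip=np.array([.517,.228,0])-f*.036+np.array([0,0,.067])
        for tp in (tip-zt*.017, tip-zt*.017+np.array([0,0,.05]),tip-zt*.017+np.array([0,0,.05])+f*.05,tip-zt*.017+np.array([0,0,.05])-f*.05):
            q=robot.inverse_kinematics(tp.tolist(),R2e(R).tolist()); print(el,s,np.round(R2e(R)),None if q is None else np.round(q))
E
```

```text
0.017 [-1.79999528e+02  4.47651844e-03  9.00009745e+01] [ 5.49999584e-01 -1.87948996e-05  2.48305067e-01] 1.2
[[0.0, 0.958, 0.285, 0.071], [1.0, -0.0, -0.001, -0.0], [-0.001, 0.285, -0.958, -0.125], [0.0, 0.0, 0.0, 1.0]] [[312.6, 0.0, 254.6], [0.0, 312.6, 194.2], [0.0, 0.0, 1.0]]
box [ 0.42  -0.015  0.045]
tin [ 0.763 -0.009  0.1  ]
amber [0.783 0.105 0.11 ]
grn [0.764 0.226 0.1  ]
mill [0.73  0.327 0.145]
knob [ 0.367 -0.172  0.2  ]
[ 0.6807 -0.2058  0.012 ]
[ 0.6751 -0.1031  0.012 ]
25 1 [180.  65. 172.] [-50.  36. -16. 138. 106.  72. -80.]
25 1 [180.  65. 172.] [-42.  29. -25. 138. 102.  73. -70.]
25 1 [180.  65. 172.] [-44.  28. -14. 135. 108.  65. -69.]
25 1 [180.  65. 172.] [-41.  31. -37. 140.  95.  81. -73.]
25 -1 [180. -65.  -8.] [-74.  36.  11. 139. 105.  57.  94.]
25 -1 [180. -65.  -8.] [-100.   33.   43.  140.  101.   40.  100.]
25 -1 [180. -65.  -8.] [-66.  28.  11. 136. 107.  54. 106.]
25 -1 [180. -65.  -8.] [-101.   29.   32.  142.   91.   49.  104.]
30 1 [-180.   60.  172.] [-48.  31. -15. 138. 104.  64. -74.]
30 1 [-180.   60.  172.] [-38.  24. -27. 137.  99.  65. -6
[... 1642 characters left out ...]
 11. 133.  87.  34. 131.]
45 -1 [180. -45.  -8.] [ -0.  24. -62. 130.  87.  60. 142.]
45 -1 [180. -45.  -8.] [ -3.  24. -51. 126.  88.  53. 146.]
45 -1 [180. -45.  -8.] [ -6.  21. -62. 133.  82.  61. 138.]
50 1 [-180.   40.  172.] [-34.  19. -18. 130.  81.  39. -38.]
50 1 [-180.   40.  172.] [-28.  13. -24. 128.  71.  41. -25.]
50 1 [-180.   40.  172.] [-31.  15. -15. 124.  71.  36. -19.]
50 1 [-180.   40.  172.] [-28.  11. -31. 131.  69.  45. -29.]
50 -1 [180. -40.  -8.] [ -6.  27. -51. 129.  87.  53. 141.]
50 -1 [180. -40.  -8.] [  3.  22. -62. 127.  79.  55. 151.]
50 -1 [180. -40.  -8.] [ -97.   26.   66.  126.   18.   15. -154.]
50 -1 [180. -40.  -8.] [ -2.  18. -62. 130.  75.  55. 147.]
```

```bash
cat >> h.py <<'E'
YAW=-8.
_a=np.radians(YAW)
F=np.array([np.cos(_a),np.sin(_a),0]); ROW=np.array([-np.sin(_a),np.cos(_a),0]); Z=np.array([0,0,1.])
YC=np.array([.5172,.2275,0]); RC=YC-.070*ROW
HY=YC+.018*F+.075*Z; HR=RC+.018*F+.075*Z
D=[180,0,YAW]
def tip(H,s,z,l=0): # TCP for fingertip at s along +F from hinge, z above hinge
    return (H+F*s+Z*(z+.017)+ROW*l).tolist()
E
python3 - <<'E'
from h import *
print(HR,HY)
fingers.gripper_to(0.0,force=30)
robot.move_to(tip(HR,.075,.12),D)
robot.line_to(tip(HR,.075,.035),velocity=.2)
print(robot.line_to(tip(HR,-.005,.035),velocity=.12,f_stop=25), robot.current_contact_force())
print(robot.line_to(tip(HR,-.012,.020),velocity=.1,f_stop=25), robot.current_contact_force())
print(robot.line_to(tip(HR,-.020,.003),velocity=.05,f_stop=10), robot.current_contact_force(), robot.current_tool_pos())
robot.pause(.3)
snap('side','s1.png')
print(robot.current_time_s(),robot.current_contact_force())
i=cv2.imread('pics/s1.png')[150:260,190:320]; cv2.imwrite('pics/s1b.png',cv2.resize(i,None,fx=5,fy=5,interpolation=cv2.INTER_CUBIC))
E
```

```text
[0.52528271 0.15567612 0.075     ] [0.53502483 0.22499488 0.075     ]
False [-0.31161685 -0.56020739  0.03968193]
False [-0.58300747  0.50546332  0.81782256]
True [-1.24839037 -0.83783302  7.7632938 ] [0.50825275 0.15828304 0.09906902]
6.0167 [-0.83677924 -0.20088498  6.51963249]
```

View pics/s1b.png

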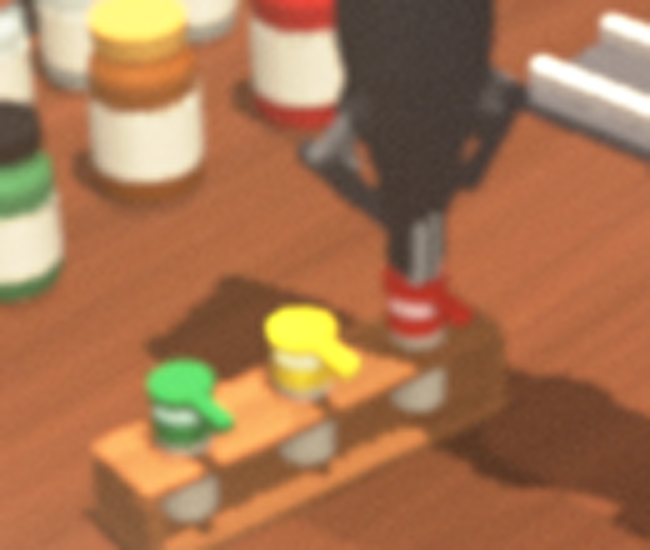

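The red cap is flush: the fingertip stopped at z = 0.082, where the top of the shut cap should be. Next I'll line up over the yellow tab.

```bash
python3 - <<'E'
from h import *
robot.line_to(tip(HR,-.020,.07),velocity=.25)
fingers.gripper_to(0.5)
robot.move_to(tip(HY,-.052,.06),D)
snap('wrist','w1.png'); snap('side','s2.png')
T=np.array(vision.calibration('wrist')['T_tool_cam']);print(robot.current_tool_pos(),robot.current_eef_rot(),robot.current_time_s())
E
```

```text
[0.4839928  0.23128044 0.15201346] [ 1.79947364e+02 -3.72331124e-02 -8.06234631e+00] 7.4167
```

View pics/w1.png

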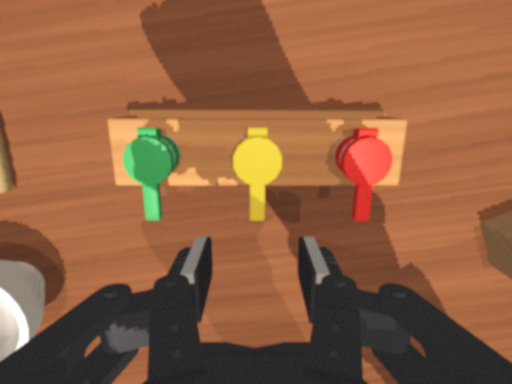

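View pics/s2.png

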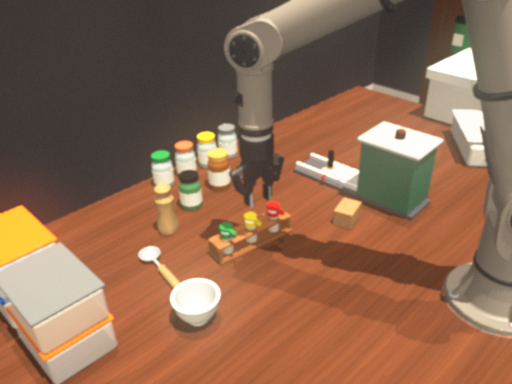

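```bash
cat >> h.py <<'E'
from scipy.spatial.transform import Rotation as S
def wz(uv,z,pos,rot):
    c=vision.calibration('wrist');K=np.array(c['mtx']);T=np.array(c['T_tool_cam'])
    d=np.linalg.inv(K)@np.array([uv[0],uv[1],1.]); d=T[:3,:3]@np.array([d[0],-d[1],-d[2]])
    R=S.from_euler('xyz',rot,degrees=True).as_matrix(); o=R@T[:3,3]+np.array(pos); d=R@d
    return o+d*(z-o[2])/d[2]
E
python3 - <<'E'
from h import *
p,r=[0.4839928,0.23128044,0.15201346],[179.947,-.037,-8.062]
for n,uv,z in [('ytip',(258,220),.082),('yc',(257.5,161.5),.082),('gtip',(153,219.5),.082),('rtip',(361.5,220),.082),('rc',(364.5,159),.082),('gc',(151.5,159),.082)]:
    P=wz(uv,z,p,r); d=P-HY; print(n,np.round(P,4),'s,l',np.round([d@F,d@ROW],4))
E
```

```text
ytip [0.4802 0.2281 0.082 ] s,l [-0.0548 -0.0046]
yc [0.5194 0.223  0.082 ] s,l [-0.0152 -0.0042]
gtip [0.4903 0.2975 0.082 ] s,l [-0.0543  0.0655]
rtip [0.4705 0.1596 0.082 ] s,l [-0.0548 -0.0737]
rc [0.5115 0.1559 0.082 ] s,l [-0.0137 -0.0717]
gc [0.5303 0.289  0.082 ] s,l [-0.0136  0.0627]
```

```bash
python3 - <<'E'
from h import *
l=-.003; s0=.002
def T(s,z): return tip(HY,s+s0,z,l)
robot.line_to(T(-.051,.06),velocity=.15)
print(robot.line_to(T(-.051,-.007),velocity=.15,f_stop=15))
fingers.gripper_to(0.0,force=20); print('gap',robot.current_finger_gap(),robot.current_contact_force())
snap('wrist','w2.png'); 
# arc: tab grip centre at r=.051, tips 9 mm under
for a in np.radians([12,24,36,48]):
    r=.051; x=-r*np.cos(a); z=r*np.sin(a)-.006
    st=robot.line_to(T(x,z),velocity=.08,f_stop=30)
    print(round(np.degrees(a)),st,np.round(robot.current_contact_force(),1))
    if st: break
snap('side','s3.png');snap('wrist','w3.png')
print(robot.current_finger_gap(),robot.current_time_s())
i=cv2.imread('pics/s3.png')[150:260,190:320]; cv2.imwrite('pics/s3b.png',cv2.resize(i,None,fx=5,fy=5,interpolation=cv2.INTER_CUBIC))
E
```

```text
False
gap 0.11196582988500947 [1.46723941 5.47125848 0.14437769]
12 False [ 2.9  5.1 -1.1]
24 False [ 2.2  4.9 -0.8]
36 False [ 2.5  5.4 -2. ]
48 False [ 3.   7.  -2.6]
0.10662678899176198 9.95
```

View pics/s3b.png

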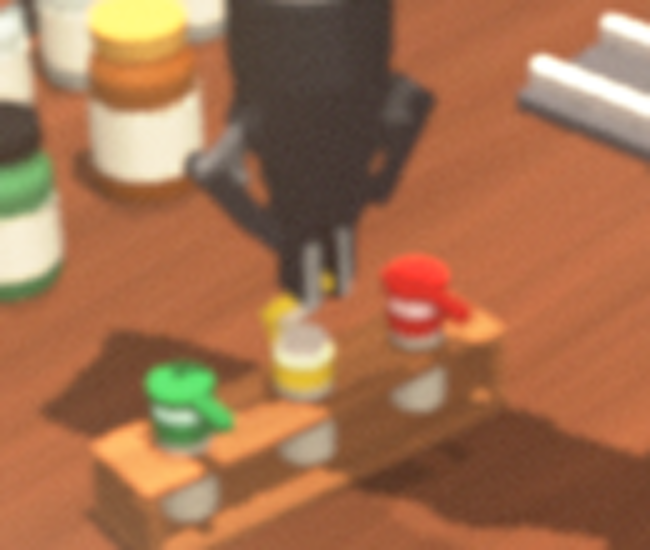

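View pics/w3.png

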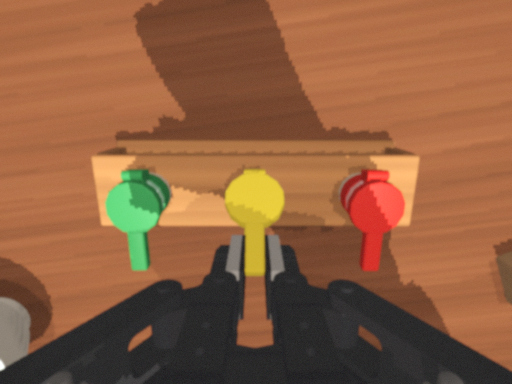

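```bash
python3 - <<'E'
from h import *
l=-.003; s0=.002
def T(s,z): return tip(HY,s+s0,z,l)
fingers.gripper_to(0.4)
robot.line_to(T(-.095,.032),velocity=.2)
fingers.gripper_to(0.0,force=30)
print(robot.line_to(T(-.002,.028),velocity=.12,f_stop=15),robot.current_contact_force(),robot.current_tool_pos())
robot.pause(.1)
robot.line_to(T(-.03,.028),velocity=.2)
robot.line_to(T(-.06,.10),velocity=.3)
snap('side','s4.png');snap('scene','sc4.png');snap('wrist','w4.png');print(robot.current_time_s())
i=cv2.imread('pics/s4.png')[150:260,190:320]; cv2.imwrite('pics/s4b.png',cv2.resize(i,None,fx=5,fy=5,interpolation=cv2.INTER_CUBIC))
E
```

```text
False [ 0.24354426  0.57604655 -0.24404023] [0.53412046 0.22220514 0.11988749]
13.0667
```

View pics/s4b.png

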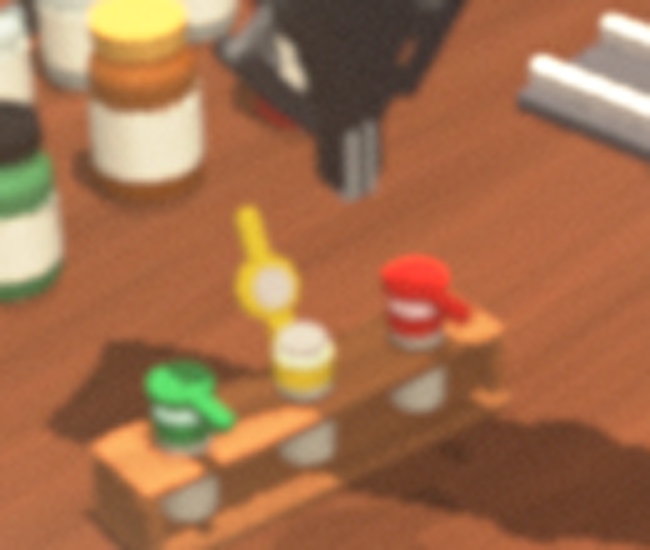

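View pics/w4.png

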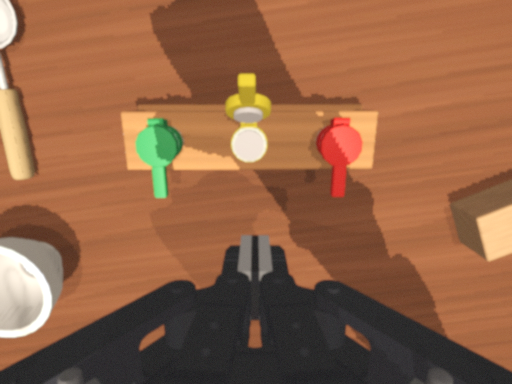

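Yellow is well open and leaning back, and red and green are shut. Next is the gate, which I'll look at from above.

```bash
python3 - <<'E'
from h import *
robot.line_to(tip(HY,-.06,.19),velocity=.3)
fingers.gripper_to(0.7)
robot.move_to([.582,-.1635,.26],[180,0,94])
robot.line_to([.582,-.1635,.19],velocity=.2)
p,r=robot.current_tool_pos(),robot.current_eef_rot()
snap('wrist','w5.png'); print(list(p),list(r),robot.current_time_s())
i=cv2.imread('pics/w5.png'); cv2.imwrite('pics/w5b.png',cv2.resize(i,(800,600),interpolation=cv2.INTER_CUBIC))
E
```

```text
[np.float64(0.5823312722146209), np.float64(-0.163100906107064), np.float64(0.1903645507190354)] [np.float64(179.98668483919153), np.float64(0.001618485563627968), np.float64(94.04176944320132)] 16.8333
```

View pics/w5b.png

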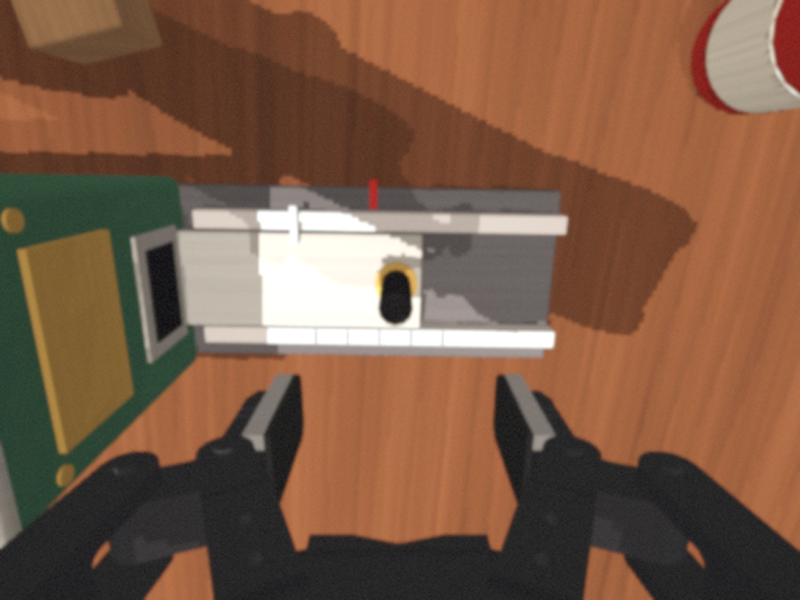

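```bash
python3 - <<'E'
from h import *
p,r=[.58233,-.16310,.19036],[179.987,.0016,94.042]
q=lambda u,v,z: wz((u*.64,v*.64),z,p,r)
a,b=q(195,209,.038),q(567,216,.038); c,d=q(205,329,.038),q(555,331,.038)
for A,B in((a,b),(c,d)): v=B-A; print('rail yaw',np.degrees(np.arctan2(v[1],v[0])),v)
P=q(293,207,.030);M=q(373.5,195,.030);H=q(396,310,.084);H2=q(397,282,.030)
print(P,M,H,H2)
for y in (2,3,4,5):
    u=np.array([np.cos(np.radians(y)),np.sin(np.radians(y)),0]); print(y,'pull',(M-P)@u,'h-p',(H-P)@u)
E
```

```text
rail yaw 2.9894599109085975 [0.20876505 0.0109024  0.        ]
rail yaw 3.6927525518348934 [0.21055278 0.01358909 0.        ]
[ 0.51894206 -0.12328872  0.03      ] [ 0.56482674 -0.11324924  0.03      ] [ 0.58144281 -0.16428891  0.084     ] [ 0.58185228 -0.16346045  0.03      ]
2 pull 0.04620710232109687 h-p 0.061031783218301466
3 pull 0.04634722364375953 h-p 0.060269303606136235
4 pull 0.04647322715312467 h-p 0.05948846538025072
5 pull 0.0465850744673027 h-p 0.058689506391532684
```

```bash
python3 - <<'E'
from h import *
y=3.3;u=np.array([np.cos(np.radians(y)),np.sin(np.radians(y)),0]);h=np.array([.5817,-.1638,.060])
print(robot.line_to(h.tolist(),[180,0,90+y],velocity=.15,f_stop=15))
fingers.gripper_to(0.0,force=60); robot.pause(.2)
t0=np.array(robot.current_tool_pos()); print(robot.current_finger_gap(),t0,robot.current_contact_force())
robot.line_to((h+u*.0464).tolist(),velocity=.05); robot.pause(.2)
t1=np.array(robot.current_tool_pos()); r=robot.current_eef_rot()
snap('wrist','w6.png');snap('scene','sc6.png');snap('side','s6.png')
print((t1-t0)@u,t1.tolist(),list(r),robot.current_contact_force(),robot.current_finger_gap(),robot.current_time_s())
i=cv2.imread('pics/w6.png'); cv2.imwrite('pics/w6b.png',cv2.resize(i,(800,600),interpolation=cv2.INTER_CUBIC))
i=cv2.imread('pics/sc6.png')[190:290,100:230]; cv2.imwrite('pics/sc6b.png',cv2.resize(i,None,fx=6,fy=6,interpolation=cv2.INTER_CUBIC))
E
```

```text
False
0.19254535669565945 [ 0.58112395 -0.16397824  0.06089195] [-4.00801029 -0.61650063  4.84874617]
0.04419726181092277 [0.6252581536695043, -0.16161145255485446, 0.060865244945212345] [np.float64(-179.68940180604918), np.float64(-0.04239704974167148), np.float64(93.25884007409834)] [-8.06425342  1.61374521  9.15779416] 0.19475494039201885 19.9333
```

View pics/w6b.png

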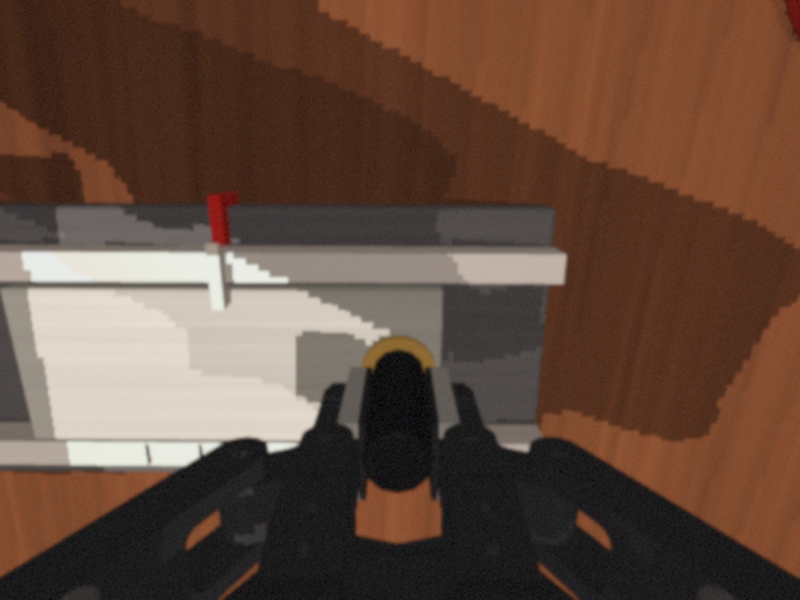

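View pics/sc6b.png

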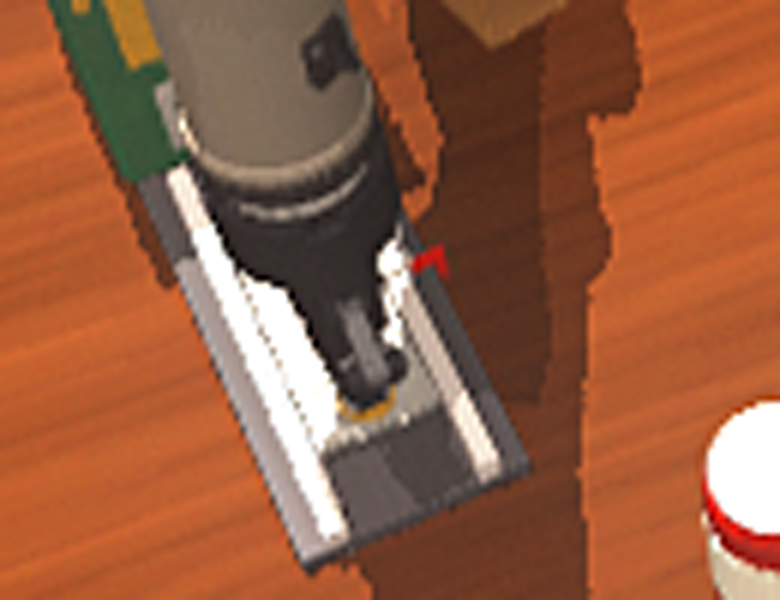

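```bash
python3 - <<'E'
from h import *
y=3.3;u=np.array([np.cos(np.radians(y)),np.sin(np.radians(y)),0])
p,r=[.62526,-.16161,.06087],[-179.689,-.042,93.259]
q=lambda a,v,z: wz((a*.64,v*.64),z,p,r)
P=q(216,248,.031); M=q(220.5,243,.030); M2=q(218,197,.030); 
print(P,M,M2,'offs mm',(M-P)@u*1e3,(M2-P)@u*1e3)
i=cv2.imread('pics/w6.png')[115:205,110:175]; cv2.imwrite('pics/w6c.png',cv2.resize(i,None,fx=6.5,fy=6.5,interpolation=cv2.INTER_NEAREST))
E
```

```text
[ 0.56415208 -0.12147216  0.031     ] [ 0.56531212 -0.11995299  0.03      ] [ 0.5651971  -0.10540503  0.03      ] offs mm 1.245560674926844 1.9681788278250512
```

View pics/w6c.png

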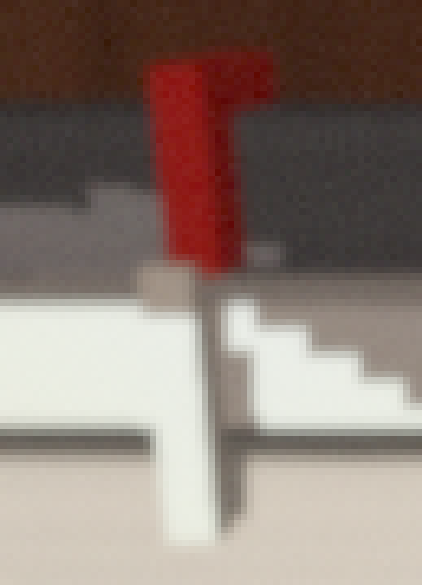

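The pointer is about 1.5–2 mm short. Both the picture and the travel (44.2 of 46.4 mm) say so, so I'll pull a little further.

```bash
python3 - <<'E'
from h import *
y=3.3;u=np.array([np.cos(np.radians(y)),np.sin(np.radians(y)),0]);h=np.array([.5817,-.1638,.060]); t0=np.array([0.58112,-.16398,.06089])
robot.line_to((h+u*.0483).tolist(),velocity=.02); robot.pause(.6)
t1=np.array(robot.current_tool_pos())
snap('wrist','w7.png'); snap('side','s7.png')
print((t1-t0)@u,robot.current_contact_force(),robot.current_finger_gap(),robot.current_time_s())
i=cv2.imread('pics/w7.png')[115:205,110:175]; cv2.imwrite('pics/w7c.png',cv2.resize(i,None,fx=6.5,fy=6.5,interpolation=cv2.INTER_NEAREST))
i=cv2.imread('pics/s7.png')[140:260,190:370]; cv2.imwrite('pics/s7b.png',cv2.resize(i,None,fx=4.4,fy=4.4,interpolation=cv2.INTER_CUBIC))
E
```

```text
0.045957334215919486 [-8.07407303  1.29722408  7.48980842] 0.2007381744750472 20.8833
```

View pics/w7c.png

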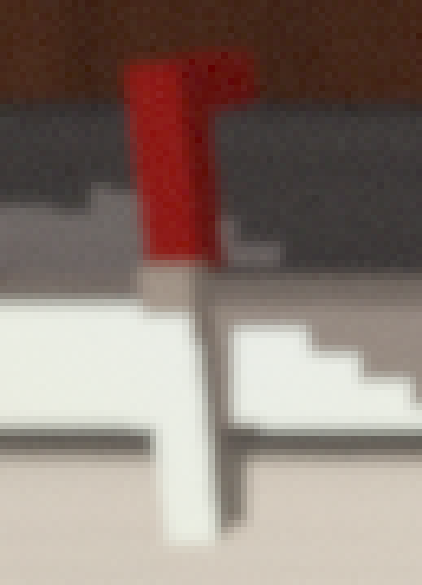

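View pics/s7b.png

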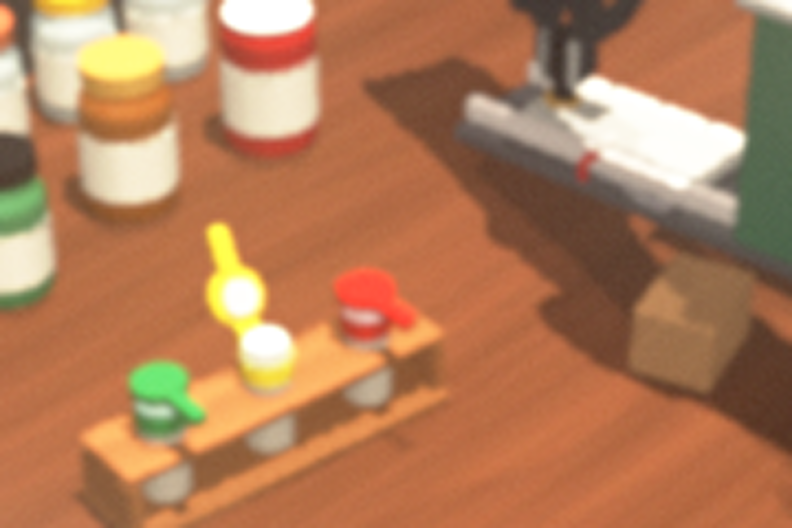

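The pointer and mark now meet end to end, and all three caps are as required.

```bash
python3 - <<'E'
from h import *
workorder.close_job(); print('done')
E
```

```text
the job is handed in; nothing more can be done
done
```

The job is handed in, with the gripper still holding the gate at the red mark. The hand-in reports no verdict, so what follows rests on my own last checks.

- **Red cap:** I pushed it over from behind and pressed it flush. The fingertip stopped at z = 0.082 m, level with the top of a shut cap, and it still looks shut in the last side picture.
- **Yellow cap:** I lifted it by its tab, then pushed it over. It leans back at about 110° by eye; I did not measure the angle.
- **Green cap:** It was left alone and looks shut.
- **Gate:** I gripped the handle at 60 N and pulled it 46.0 mm, against 46.4 mm estimated from the picture. The first pull stopped about 2 mm short, so I corrected it. In the last wrist picture the pointer and mark line up within about 1 mm. The spring load on the tool read about 8 N, and the grip was steady.
- **Bystanders:** None was touched, as far as the pictures show.
- **Time:** The clock read 20.9 s of the 58 s allowed just before hand-in.

The cameras disagreed by up to about 5 mm on the yellow vial's position. I used a value in between, and the grasp worked.

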